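Clear the bake position and load the next chip tray

ROBOT

A 7-joint arm with a two-finger parallel gripper is mounted at the origin on a cart in front of the work surface, level with it; the furniture and walls round the work are solid. World frame = base frame: x ahead of the robot, y to its left, z up, the work surface at z = 0. Lengths are in m, angles in rad, forces in N, time in s.
With the tool pointing down it reaches from about 0.4 to 0.85 m from the base axis. Payload 6.9 kg.
Tool frame: the origin (TCP) lies on the centre line of the jaws, within the pads' length; the fingertips stand 17 mm ahead of it and the grasp point (between the pads) lies 2 mm behind it; z points along the fingers, y is the line along which they close (so a half turn about z gives the same grasp; the last joint's range is limited). The gripper opens to 85 mm and grips with 20 to 120 N. Pads are 22 mm wide; open, the fingers measure 114 mm over their backs; the gripper's body (76 mm by 85 mm) begins 54 mm behind the grasp point. The pads swing forward as they close: fully open they stand 13 mm farther back than shut.
Start: joints at [0.105, 0.507, -0.238, 1.5, 0.126, 1.149, -0.155], TCP at [0.625, -0, 0.248] pointing down, gripper open.
Joint ranges: [-3.08, 3.08], [-0.24, 2.05], [-1.43, 1.35], [0, 2.5], [-1.52, 4.66], [0.17, 1.96], [-2.89, 2.89]. Speed limits (rad/s): [2.39, 2.39, 3.14, 3.14, 3.14, 3.14, 3.14].

INTERFACE

Orientations are given as a 3x3 rotation matrix whose columns are the frame's x, y, z axes.
In Python, from station import bot gives the robot as it stands. The module is installed in compiled form; this text tells all that it offers.
- The arm moves only by the tool move_arm, never from a script. Its argument "targets" is one flat list of numbers, 6 for each row, row after row: the shift along the tool's x, y, z in m, then the turn, a rotation vector about the tool's x, y, z in rad. A call has 1 to 12 rows; each row is the pose to reach, as a shift and turn from the pose commanded when the call began, along the tool's axes at that moment; what a row does not reach only later rows make up. A row lasts 1/12 s, in which the tool goes at most 41.7 mm and 7.16 degrees, less where a joint would pass 70% of its speed; a pose out of reach is approached as far as the arm can. A call with a gripper value outside its range is refused whole. "hand" is the finger opening in m, from 0 to 0.0854, set as the call begins (left out, the last holds). The fingers move at their own pace and stop on an object; the grip force is fixed at half the most. Time passes only in rows, so rows that repeat a pose let the fingers close. It gives the time, the measured TCP pose, the force, the opening and the grip force at its end, in the units of the state.
- bot.get_state(): the state, without advancing time (a new reading comes with each control period).
- bot.get_image(name): name is "scene" or "side" or "wrist"; returns the picture (400x640x3 uint8, red, green, blue); there is no depth.
- bot.get_calibration(name): a dict with "intrinsics" (3x3 intrinsics, pixels), "D" ([k1, k2, p1, p2, k3] as OpenCV has them; the pictures are not rectified), "position" and "attitude" of the camera in the world; the wrist camera has in their place "T_tool_cam" (4x4, takes a point from camera to tool coordinates, whose origin is the TCP and whose axes are the flange's). Camera axes: x right, y down, z forward; pixel columns grow to the right and rows downward; lengths in m; the calibration is good to about 2 mm. A picture is of the moment at which its call begins: read the wrist's pose just before it. get_calibration takes no time and is no camera call.
- bot.hand_in(): hands the job in; it is judged then, once.
Trained networks look in the newest picture that a camera, given by its name, has taken for a name from the list of things; names that differ only in an ending like _2 or _b are one class to them, and where a whole thing is asked for, a point or a joint stands for the part that bears it (a point fixed in the world has none). Each returns a list of dicts, best first, with "conf" (0 to 1); they miss things now and then, are a little off and sometimes report something else, mostly with a low value. They report only what shows in the picture. A call takes as long as a camera call. They do not tell look-alikes from the thing itself.
- bot.boxes_of(camera, name): "box" ([centre column, centre row, width, height] in pixels, round what is visible of it).
- bot.regions_of(camera, name): "pixels" (400x640 bool, what is visible of it) and "box" ([centre column, centre row, width, height] in pixels, round what is visible of it).
The state is a dict: "time_s": time; "joint_positions": joint angles; "qd": joint speeds; "joint_efforts": joint torques, N m; "tcp_pos": TCP position; "ee_rot": TCP orientation; "wrist_force": force on the tool from outside, world axes, zero at the start; "ft_torque": the same for the moment, N m; "finger_gap": finger opening in m; "grasp_force": force on a finger pad.
Only numpy, scipy, OpenCV 4.12 (cv2) and the standard library are available. Lean on these libraries where they do the work, as an engineer would, in place of code of your own. Each camera call takes 0.05 s, during which the arm holds its last target. There are 200 camera calls.

TASK

Slide the steel dish across the bake plate, without lifting or tipping it, from the ring outline to the middle of the square outline, and let go. Then take only the top chip tray from the stack and lay it gently, flat and pockets up, in the middle of the ring outline that has become free. Leave the other trays stacked where they are and do not disturb the bottle, the vial or the metal block.

Things in the scene. Friction and masses are not known exactly. Their poses are not given: they have to be found in the camera images.
- bake_plate: Fixed low bake plate on the bench, 170 (x) x 300 (y) x 30 mm high, white housing with a flat dark top. Origin: centre of its underside; z up, y along its long side, two small knobs on its -x side. The top surface is 30 mm above the origin. Two outlines are inlaid flush in the top, 150 mm apart along y; which of them is at the left varies.
- ring_mark: Ring outline inlaid in the plate's top, a thin light circle of 98 mm diameter, flush. Origin: its centre, on the top surface of the plate; z up. The dish starts inside it.
- square_mark: Square outline inlaid in the plate's top, thin light lines, 104 x 104 mm, flush. Origin: its centre, on the top surface of the plate; z up, sides along x and y.
- dish: Loose open round stainless steel dish, 84 mm diameter, 44 mm high, wall 3 mm, about 0.25 kg, with a stick handle pointing along its own -x. Origin: centre of its underside; z up. The handle's black grip is a bar from 64 to 130 mm from the dish's centre, 14 mm wide, its underside 30 mm and its top 42 mm above the dish's underside.
- dish_grip (a point): Middle of the dish handle's black grip: 97 mm from the dish's centre along its own -x, 36 mm above its underside.
- tray_top: Topmost of three equal loose chip trays in one stack on the bench: black square tray with small pockets, 50 x 50 x 8.5 mm. Origin: centre of its underside; z up, x and y along its sides. Its underside starts 17 mm above the bench.
- tray_mid: Middle tray of the stack, 50 x 50 x 8.5 mm, origin at the centre of its underside. Stays in place.
- tray_low: Lowest tray of the stack, 50 x 50 x 8.5 mm, on the bench, origin at the centre of its underside. Stays in place.
- bottle: Bystander: solvent dispenser bottle, 62 mm diameter, 116 mm high, standing. Origin: centre of its underside.
- vial: Bystander: small vial, 22 mm diameter, 45 mm high, standing. Origin: centre of its underside.
- block: Bystander: grey machined metal block, 40 x 60 x 22 mm, lying on the bench. Origin: centre of its underside.
Not all that is in view belongs to the job. Leave any orange or purple look-alike of the tray_top alone.

How it is judged:
By the outcome, as a careful person would: the job done as asked, in the order asked, and still so for the second after the job is handed in, with the robot touching nothing.
It also fails if it takes over 64 s, if anything falls off the work surface, if the arm or the gripper's body presses on something with over 40 N, if the wrist force passes 120 N, or if a joint passes its speed limit or range.

## Working session

There is one attempt and no reset: what is moved stays moved. The work goes in short steps, Python scripts to look and compute and a tool call to move; the robot and the scene stay as the last step left them, time stands still between calls to the robot, and variables do not carry over. Pictures are saved under pics/ and viewed, at most 10 in all, crops included, and the job is handed in when it is done.

Besides the shell and the picture viewer there is one more tool, called after "Call:" as name(argument=value, ...) on one line, values as JSON. move_arm: Moves the arm, as the interface text tells. Its arguments: {"type":"object","properties":{"targets":{"type":"array"},"hand":{"type":"number"}},"required":["targets"]}

```bash
mkdir -p pics; python3 - <<'E'
from station import bot
import cv2,numpy as np
s=bot.get_state();print(s['time_s'],s['tcp_pos'],np.round(s['ee_rot'],3).tolist(),s['finger_gap'])
for n in ['scene','side','wrist']:
    im=bot.get_image(n);cv2.imwrite(f'pics/{n}0.png',im[:,:,::-1])
    c=bot.get_calibration(n);print(n,{k:np.round(v,4).tolist() for k,v in c.items()})
    for o in ['bake_plate','ring_mark','square_mark','dish','dish_grip','tray_top','bottle','vial','block']:
        print(o,[(np.round(b['box']).tolist(),round(b['conf'],2)) for b in bot.boxes_of(n,o)])
E
```

```text
0.0 [ 6.24515216e-01 -1.05768492e-04  2.47420423e-01] [[0.0, 1.0, -0.002], [1.0, -0.0, -0.0], [-0.0, -0.002, -1.0]] 0.08509535059456846
scene {'intrinsics': [[371.6918, 0.0, 315.5235], [0.0, 371.6918, 200.0645], [0.0, 0.0, 1.0]], 'D': [-0.045, 0.0, 0.0, 0.0, 0.0], 'position': [-0.1855, -0.7057, 0.5805], 'attitude': [[0.6491, -0.3686, 0.6654], [-0.7602, -0.2834, 0.5846], [-0.0269, -0.8853, -0.4642]]}
bake_plate [([283.0, 198.0, 90.0, 41.0], 0.97), ([408.0, 201.0, 22.0, 46.0], 0.19)]
ring_mark []
square_mark []
dish [([261.0, 177.0, 42.0, 18.0], 0.69), ([206.0, 201.0, 20.0, 15.0], 0.33)]
dish_grip [([260.0, 178.0, 37.0, 22.0], 0.65)]
tray_top [([342.0, 246.0, 23.0, 13.0], 0.78), ([371.0, 255.0, 26.0, 20.0], 0.68), ([411.0, 269.0, 27.0, 18.0], 0.55), ([400.0, 244.0, 26.0, 14.0], 0.52)]
bottle [([408.0, 200.0, 26.0, 45.0], 0.94), ([372.0, 254.0, 27.0, 18.0], 0.62)]
vial [([300.0, 240.0, 9.0, 19.0], 0.61)]
block [([207.0, 199.0, 21.0, 15.0], 0.56)]
side {'intrinsics': [[372.3864, 0.0, 316.0737], [0.0, 372.3864, 204.6912], [0.0, 0.0, 1.0]], 'D': [0.0222, 0.0, 0.0, 0.0, 0.0], 'position': [0
[... 551 characters left out ...]
5), ([374.0, 221.0, 13.0, 16.0], 0.53)]
block []
wrist {'intrinsics': [[308.9412, 0.0, 316.0301], [0.0, 308.9412, 199.9419], [0.0, 0.0, 1.0]], 'D': [-0.0194, 0.0, 0.0, 0.0, 0.0], 'T_tool_cam': [[0.0001, -0.9513, -0.3083, 0.0785], [1.0, -0.0001, 0.0004, -0.001], [-0.0004, -0.3083, 0.9513, -0.1253], [0.0, 0.0, 0.0, 1.0]]}
bake_plate [([285.0, 95.0, 178.0, 190.0], 0.73)]
ring_mark [([294.0, 10.0, 68.0, 18.0], 0.49)]
square_mark [([284.0, 112.0, 100.0, 100.0], 0.63)]
dish []
dish_grip []
tray_top [([229.0, 311.0, 28.0, 36.0], 0.71), ([304.0, 358.0, 29.0, 11.0], 0.67), ([230.0, 362.0, 20.0, 18.0], 0.6)]
bottle [([394.0, 346.0, 45.0, 52.0], 0.93)]
vial [([155.0, 257.0, 28.0, 30.0], 0.89)]
block []
```

```bash
python3 - <<'E'
import cv2
im=cv2.imread('pics/scene0.png')
cv2.imwrite('pics/scene0c.png',cv2.resize(im[140:300,180:440],None,fx=3,fy=3,interpolation=2))
E
```

```text
(no output)
```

View pics/scene0c.png

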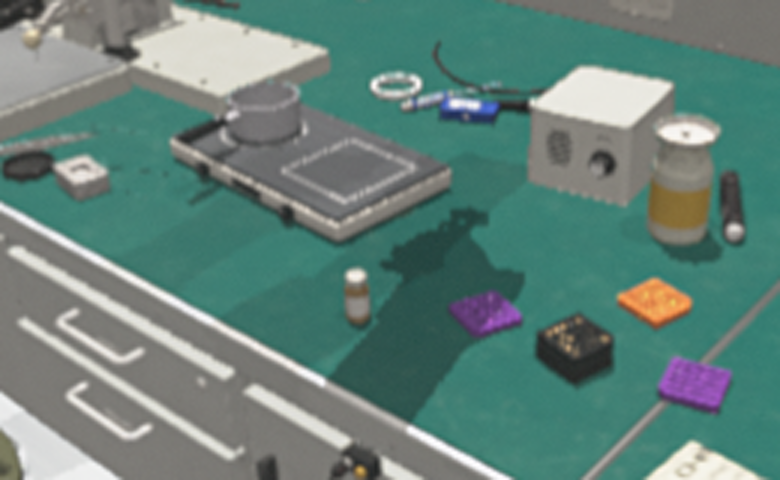

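View pics/side0.png

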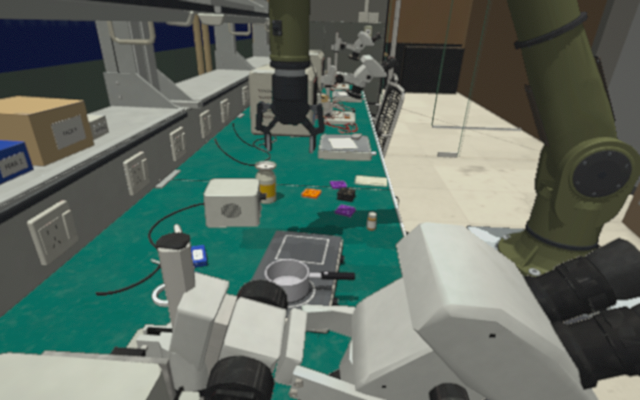

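View pics/wrist0.png

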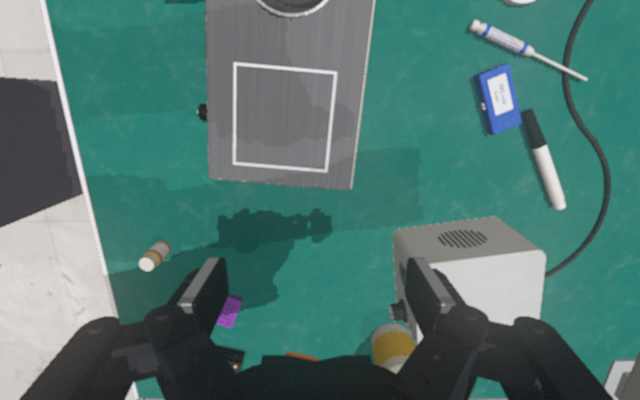

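The scene crop shows the dish in the ring at the far left (260,177), with its handle towards the robot, and the square nearer. Tray candidates in full scene pixels:
- (372,255): the black stack of three with gold chips. This is the one I want.
- (342,246) and (411,269): purple look-alikes.
- (400,244): an orange look-alike.

The wrist view shows the square's corners at about (235,63), (337,71), (327,171), (233,163).

```bash
cat > h.py <<'E'
from station import bot
import cv2,numpy as np
def cam(n,s=None):
    c=bot.get_calibration(n);K=np.array(c['intrinsics']);D=np.array(c['D'])
    if n=='wrist':
        s=s or bot.get_state();T=np.eye(4);T[:3,:3]=s['ee_rot'];T[:3,3]=s['tcp_pos'];T=T@np.array(c['T_tool_cam']);return K,D,T[:3,:3],T[:3,3]
    return K,D,np.array(c['attitude']),np.array(c['position'])
def pix2z(c,uv,z):
    K,D,R,p=c;u=cv2.undistortPoints(np.array(uv,float).reshape(-1,1,2),K,D).reshape(-1,2)
    d=np.c_[u,np.ones(len(u))]@R.T;return p+d*((z-p[2])/d[:,2])[:,None]
def proj(c,P):
    K,D,R,p=c;X=(np.array(P,float).reshape(-1,3)-p)@R;return cv2.projectPoints(X,np.zeros(3),np.zeros(3),K,D)[0].reshape(-1,2)
E
python3 - <<'E'
from h import *
w=cam('wrist');s=cam('scene')
P=pix2z(w,[[235,63],[337,71],[327,171],[233,163]],.03);print(P.round(4),P.mean(0))
print('plate',pix2z(w,[[208,178],[352,189]],.03).round(4))
print('stack',pix2z(s,[[372,249]],.0255),'dish',pix2z(s,[[266,170]],.074),'grip',pix2z(s,[[246,182]],.066),'block',pix2z(s,[[207,199]],.02),'vial',pix2z(s,[[299,247]],0.0),'bottle',pix2z(s,[[407,220]],0.0))
print('side dish',pix2z(cam('side'),[[288,268],[338,275]],.068))
E
```

```text
[[0.5409 0.1149 0.03  ]
 [0.6457 0.1071 0.03  ]
 [0.6365 0.0016 0.03  ]
 [0.5305 0.0109 0.03  ]] [0.58842774 0.05864795 0.03      ]
plate [[ 0.5004 -0.0065  0.03  ]
 [ 0.6657 -0.0196  0.03  ]]
stack [[ 0.49338096 -0.29635224  0.0255    ]] dish [[0.607269   0.21769096 0.074     ]] grip [[0.50920599 0.21052019 0.066     ]] block [[0.40275922 0.29274356 0.02      ]] vial [[ 0.4102465  -0.11736706  0.        ]] bottle [[ 0.71680077 -0.27826352  0.        ]]
side dish [[0.60600438 0.19185475 0.068     ]
 [0.50859635 0.20494523 0.068     ]]
```

Call:
move_arm(targets=[0.17,-0.115,-0.02,0,0,1.57,0.17,-0.115,-0.02,0,0,1.57,0.17,-0.115,-0.02,0,0,1.57,0.17,-0.115,-0.02,0,0,1.57,0.17,-0.115,-0.02,0,0,1.57,0.17,-0.115,-0.02,0,0,1.57,0.17,-0.115,-0.02,0,0,1.57,0.17,-0.115,-0.02,0,0,1.57,0.17,-0.115,-0.02,0,0,1.57,0.17,-0.115,-0.02,0,0,1.57,0.17,-0.115,-0.02,0,0,1.57,0.17,-0.115,-0.02,0,0,1.57])

```text
time_s: 2.5
tcp_pos: [0.51, 0.1701, 0.2684]
ee_rot: [[0.998, 0.067, 0.0], [0.067, -0.998, 0.0], [0.0, -0.0, -1.0]]
wrist_force: [-0.2, -0.5, -0.7]
finger_gap: 0.0852
grasp_force: 0.0
```

Call:
move_arm(targets=[0,0,0,0,0,0.07,0,0,0,0,0,0.07,0,0,0,0,0,0.07])

```text
time_s: 2.75
tcp_pos: [0.5099, 0.1702, 0.2683]
ee_rot: [[1.0, 0.006, 0.0], [0.006, -1.0, -0.0], [0.0, 0.0, -1.0]]
wrist_force: [0.1, 0.3, -0.7]
finger_gap: 0.0853
grasp_force: 0.0
```

```bash
python3 - <<'E'
from h import *
s=bot.get_state();im=bot.get_image('wrist');cv2.imwrite('pics/wrist1.png',im[:,:,::-1])
print(s['time_s'],s['tcp_pos'],np.round(s['ee_rot'],4).tolist(),s['joint_positions'])
for o in ['dish','dish_grip','square_mark','ring_mark','bake_plate']:
    print(o,[(np.round(b['box']).tolist(),round(b['conf'],2)) for b in bot.boxes_of('wrist',o)])
E
```

```text
2.75 [0.5099405  0.17015671 0.26832269] [[1.0, 0.0058, 0.0001], [0.0058, -1.0, -0.0], [0.0001, 0.0, -1.0]] [-0.42775646  0.35133208  0.08539592  1.70141717 -0.03303676  1.0901918
 -1.89723249]
dish [([277.0, 122.0, 83.0, 169.0], 0.64)]
dish_grip [([278.0, 120.0, 88.0, 170.0], 0.59)]
square_mark [([357.0, 91.0, 280.0, 181.0], 0.74), ([417.0, 99.0, 107.0, 104.0], 0.71)]
ring_mark [([287.0, 90.0, 78.0, 86.0], 0.56)]
bake_plate [([355.0, 91.0, 277.0, 181.0], 0.74), ([289.0, 93.0, 72.0, 82.0], 0.18)]
```

View pics/wrist1.png

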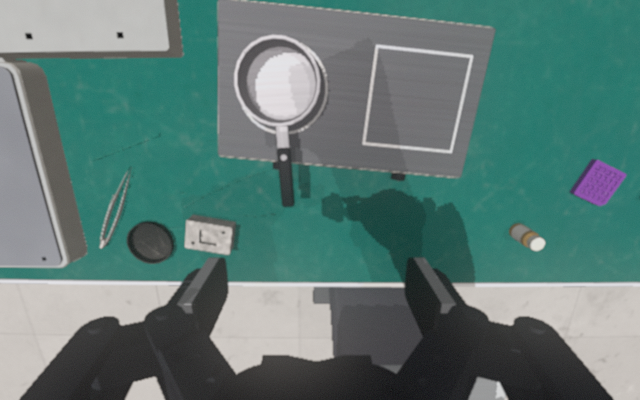

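The wrist view shows the dish rim centred near (279,83) and the grip running from (284,150) to (288,205). The square's corners are (377,46), (472,56), (453,152), (363,144), and the block is at (209,235).

```bash
python3 - <<'E'
from h import *
w=cam('wrist')
im=cv2.imread('pics/wrist1.png');g=cv2.cvtColor(im,6)
cv2.imwrite('pics/c1.png',cv2.resize(im[20:220,220:490],None,fx=2.9,fy=2.9,interpolation=2))
r=pix2z(w,[[235,83],[324,88],[279,35]],.074);print('rim',r.round(4))
gr=pix2z(w,[[284,150],[288,205]],.072);print('grip',gr.round(4),gr.mean(0))
P=pix2z(w,[[377,46],[472,56],[453,152],[363,144]],.03);print(P.round(4),P.mean(0))
for i in range(4):print(np.linalg.norm(P[i]-P[i-1]),end=' ')
C=pix2z(w,[[218,156],[462,177],[494,28]],.03);print('plate',C.round(4),np.linalg.norm(np.diff(C,axis=0),axis=1))
b=pix2z(w,[[187,216],[234,221],[232,254],[185,249]],.022);print('block',b.round(3))
E
```

```text
rim [[0.6038 0.2485 0.074 ]
 [0.5994 0.1619 0.074 ]
 [0.646  0.2044 0.074 ]]
grip [[0.5384 0.2028 0.072 ]
 [0.4779 0.2001 0.072 ]] [0.50815292 0.20143489 0.072     ]
[[0.6437 0.1047 0.03  ]
 [0.6348 0.001  0.03  ]
 [0.5305 0.0076 0.03  ]
 [0.5393 0.1146 0.03  ]] [0.58706525 0.05694005 0.03      ]
0.10488895766541555 0.10407440005007132 0.10452886041382982 0.10738156399872112 plate [[ 0.5246  0.2857  0.03  ]
 [ 0.5002 -0.0077  0.03  ]
 [ 0.6624 -0.0184  0.03  ]] [0.29436354 0.16254346]
block [[0.445 0.336 0.022]
 [0.439 0.275 0.022]
 [0.391 0.282 0.022]
 [0.398 0.345 0.022]]
```

View pics/c1.png

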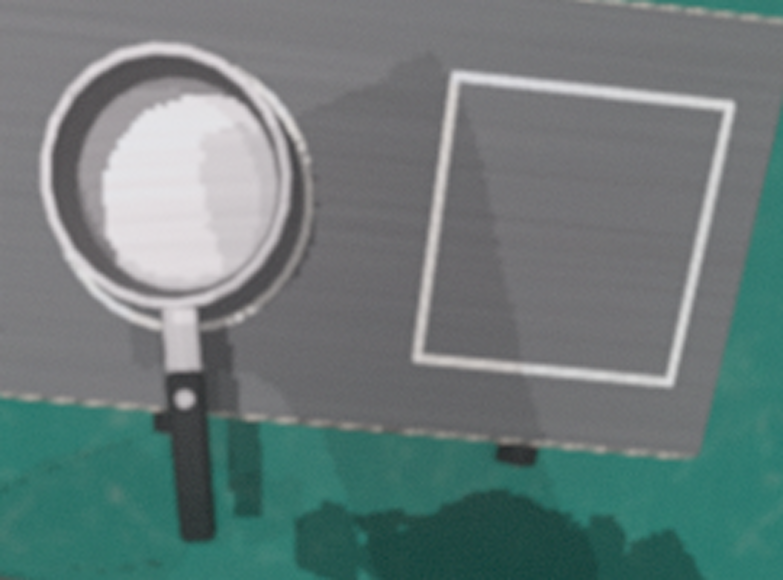

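Call:
move_arm(targets=[-0.001,-0.016,0.04,0,0,-0.022,-0.002,-0.0313,0.08,0,0,-0.045,-0.002,-0.0313,0.11,0,0,-0.045,-0.002,-0.0313,0.14,0,0,-0.045,-0.002,-0.0313,0.165,0,0,-0.045,-0.002,-0.0313,0.185,0,0,-0.045,-0.002,-0.0313,0.195,0,0,-0.045,-0.002,-0.0313,0.2,0,0,-0.045,-0.002,-0.0313,0.204,0,0,-0.045,-0.002,-0.0313,0.204,0,0,-0.045,-0.002,-0.0313,0.204,0,0,-0.045])

```text
time_s: 3.97
tcp_pos: [0.5085, 0.2015, 0.0652]
ee_rot: [[0.999, 0.048, 0.001], [0.048, -0.999, 0.001], [0.001, -0.001, -1.0]]
wrist_force: [-0.3, -1.4, -0.4]
finger_gap: 0.0854
grasp_force: 0.0
```

```bash
python3 - <<'E'
from h import *
s=bot.get_state();im=bot.get_image('wrist');cv2.imwrite('pics/wrist2.png',im[:,:,::-1])
print(s['time_s'],s['tcp_pos'],np.round(s['ee_rot'],4).tolist())
E
```

```text
3.9667 [0.50853199 0.20147776 0.06519983] [[0.9988, 0.0479, 0.0014], [0.0479, -0.9989, 0.0006], [0.0015, -0.0006, -1.0]]
```

View pics/wrist2.png

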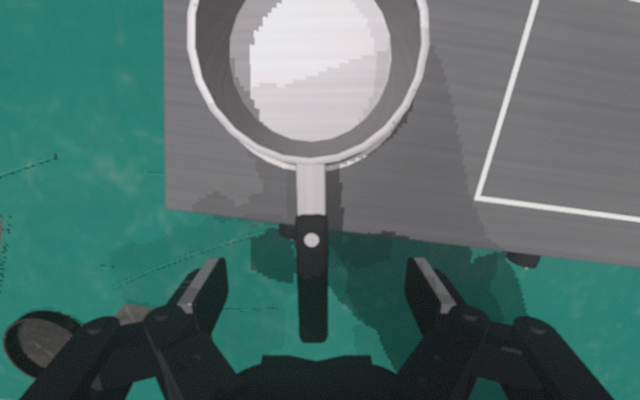

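The grip lies centred between the open fingers, at column 312 against 316, and is aligned with them. Closing now.

Call:
move_arm(hand=0.008, targets=[0,0,0,0,0,0,0,0,0,0,0,0,0,0,0,0,0,0,0,0,0,0,0,0,0,0,0,0,0,0,0,0,0,0,0,0,0,0,0,0,0,0,0,0,0,0,0,0])

```text
time_s: 4.68
tcp_pos: [0.508, 0.2014, 0.0644]
ee_rot: [[0.999, 0.048, 0.0], [0.048, -0.999, 0.0], [0.0, -0.0, -1.0]]
wrist_force: [-0.7, 0.5, 2.3]
finger_gap: 0.0125
grasp_force: 58.9
```

```bash
python3 - <<'E'
from h import *
s=bot.get_state();im=bot.get_image('wrist');cv2.imwrite('pics/wrist3.png',im[:,:,::-1])
print(s['time_s'],s['tcp_pos'],np.round(s['ee_rot'],4).tolist(),s['finger_gap'],s['grasp_force'],s['wrist_force'],s['ft_torque'])
# rim sides and lower rim: outline brightness
w=cam('wrist',s)
for c in ([.6045,.207,.074],[.6045,.2035,.074],[.605,.206,.074]):
    c=np.array(c);a=np.linspace(np.pi*.6,np.pi*1.4,5);print(proj(w,np.c_[c[0]+.042*np.cos(a),c[1]+.042*np.sin(a),0*a+.074]).round(0).tolist())
E
```

```text
4.6833 [0.50797907 0.20135022 0.0644206 ] [[0.9988, 0.048, 0.0002], [0.048, -0.9988, 0.0001], [0.0002, -0.0001, -1.0]] 0.012512484383930671 58.88653099536896 [-0.71715148  0.48403662  2.3154449 ] [0.06302828 0.05372112 0.00716926]
[[196.0, 78.0], [241.0, 140.0], [306.0, 165.0], [373.0, 147.0], [422.0, 90.0]]
[[206.0, 79.0], [250.0, 141.0], [315.0, 165.0], [383.0, 147.0], [432.0, 90.0]]
[[199.0, 77.0], [243.0, 139.0], [309.0, 164.0], [376.0, 146.0], [425.0, 88.0]]
```

View pics/wrist3.png

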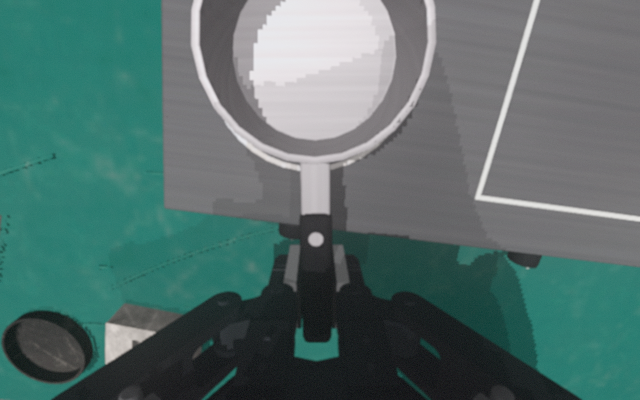

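Call:
move_arm(targets=[-0.0003,0.002,0,0,0,0,-0.001,0.006,0,0,0,0,-0.002,0.012,0,0,0,0,-0.0033,0.02,0,0,0,0,-0.005,0.03,0,0,0,0,-0.0066,0.04,0,0,0,0,-0.0083,0.05,0,0,0,0,-0.01,0.06,0,0,0,0,-0.0116,0.07,0,0,0,0,-0.0132,0.08,0,0,0,0,-0.0149,0.09,0,0,0,0,-0.0165,0.1,0,0,0,0])

```text
time_s: 5.73
tcp_pos: [0.496, 0.0995, 0.0643]
ee_rot: [[0.999, 0.048, -0.0], [0.048, -0.999, 0.0], [-0.0, -0.0, -1.0]]
wrist_force: [-0.5, 1.5, 0.9]
finger_gap: 0.0131
grasp_force: 58.9
```

Call:
move_arm(targets=[-0.0017,0.01,0,0,0,0,-0.0033,0.02,0,0,0,0,-0.0048,0.029,0,0,0,0,-0.006,0.036,0,0,0,0,-0.007,0.042,0,0,0,0,-0.0075,0.045,0,0,0,0,-0.0078,0.047,0,0,0,0,-0.0078,0.047,0,0,0,0,-0.0078,0.047,0,0,0,0])

```text
time_s: 6.48
tcp_pos: [0.4906, 0.0529, 0.0642]
ee_rot: [[0.999, 0.047, -0.0], [0.047, -0.999, -0.0], [-0.0, 0.0, -1.0]]
wrist_force: [0.2, 0.7, 2.6]
finger_gap: 0.0129
grasp_force: 59.0
```

```bash
python3 - <<'E'
from h import *
s=bot.get_state();im=bot.get_image('wrist');cv2.imwrite('pics/wrist4.png',im[:,:,::-1])
print(s['time_s'],s['tcp_pos'],np.round(s['ee_rot'],4).tolist(),s['finger_gap'],s['grasp_force'],s['wrist_force'],s['ft_torque'])
E
```

```text
6.4833 [0.49056851 0.0529305  0.06424257] [[0.9989, 0.0474, -0.0003], [0.0474, -0.9989, -0.0004], [-0.0004, 0.0004, -1.0]] 0.012908831351147522 58.990564942359924 [0.16864904 0.67566444 2.61208129] [-0.0533849  -0.06427703 -0.01755565]
```

View pics/wrist4.png

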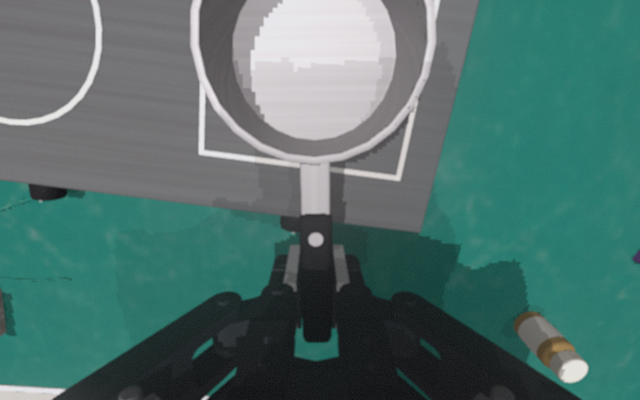

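The dish sits over the square, whose near corners are at (201,153) and (400,179). Part of the ring shows at the left, with its lowest point near (25,123). The vial at (550,345) is clear of the right finger.

```bash
python3 - <<'E'
from h import *
w=cam('wrist');im=cv2.imread('pics/wrist4.png')
P=pix2z(w,[[201,153],[400,179]],.03);print(P.round(4),np.linalg.norm(P[0]-P[1]))
v=(P[0]-P[1])[:2];v/=np.linalg.norm(v);n=np.array([v[1],-v[0]]);print('sq',P.mean(0)[:2]+n*.051,n)
# dish from rim: fit circle to picked outer rim pixels
px=[[191,30],[200,76],[222,113],[256,144],[314,162],[372,147],[412,102],[430,55],[436,18]]
Q=pix2z(w,px,.073)[:,:2];A=np.c_[2*Q,np.ones(len(Q))];x=np.linalg.lstsq(A,(Q**2).sum(1),rcond=None)[0];print('dish',x[:2],'r',np.sqrt(x[2]+x[0]**2+x[1]**2))
s=bot.get_state();print('dish kin',s['tcp_pos']+.097*s['ee_rot'][:,0])
R=pix2z(w,[[102,40],[97,75],[75,107],[50,121],[25,124]],.03)[:,:2];A=np.c_[2*R,np.ones(len(R))];x=np.linalg.lstsq(A,(R**2).sum(1),rcond=None)[0];print('ring',x[:2],np.sqrt(x[2]+x[0]**2+x[1]**2))
E
```

```text
[[0.5397 0.1144 0.03  ]
 [0.5308 0.0095 0.03  ]] 0.10524260657472445
sq [0.58609753 0.05765054] [ 0.99641503 -0.08459952]
dish [0.58767627 0.05788048] r 0.041270314328724994
dish kin [0.58743493 0.05757945 0.06417024]
ring [0.59777699 0.20448759] 0.04704827120689541
```

Call:
move_arm(hand=0.06, targets=[0,0,0,0,0,0,0,0,0,0,0,0,0,0,0,0,0,0,0,0,0,0,0,0,0,0,0,0,0,0,0,0,0,0,0,0,0,0,-0.01,0,0,0,0,0,-0.03,0,0,0,0,0,-0.06,0,0,0,0,0,-0.1,0,0,0,0,0,-0.13,0,0,0,0,0,-0.15,0,0,0])

```text
time_s: 7.53
tcp_pos: [0.4914, 0.0533, 0.2175]
ee_rot: [[0.999, 0.048, 0.003], [0.048, -0.999, 0.001], [0.004, -0.0, -1.0]]
wrist_force: [0.7, 0.2, -0.8]
finger_gap: 0.0602
grasp_force: 0.0
```

Call:
move_arm(targets=[0,0.03,-0.01,0,0,0,0,0.06,-0.02,0,0,0,0,0.1,-0.03,0,0,0,0,0.14,-0.04,0,0,0,0,0.18,-0.04,0,0,0,0,0.22,-0.04,0,0,0,0,0.25,-0.04,0,0,0,0,0.28,-0.04,0,0,0,-0.01,0.3,-0.04,0,0,0,-0.02,0.32,-0.04,0,0,0,-0.02,0.32,-0.04,0,0,0,-0.02,0.32,-0.04,0,0,0])

```text
time_s: 8.53
tcp_pos: [0.4851, -0.2687, 0.2541]
ee_rot: [[0.999, 0.045, -0.001], [0.045, -0.999, -0.0], [-0.001, 0.0, -1.0]]
wrist_force: [-0.4, 0.2, 0.4]
finger_gap: 0.0601
grasp_force: 0.0
```

```bash
python3 - <<'E'
from h import *
s=bot.get_state();im=bot.get_image('wrist')
print(s['time_s'],s['tcp_pos'],np.round(s['ee_rot'],4).tolist())
w=cam('wrist',s)
for b in bot.regions_of('wrist','tray_top'):
    m=b['pixels'];hsv=im[m].mean(0);print(b['box'],b['conf'],hsv.round())
print('stack guess',proj(w,[.493,-.296,.0255]))
cv2.imwrite('pics/wrist5.png',im[:,:,::-1])
E
```

```text
8.5333 [ 0.48511063 -0.26867818  0.25409529] [[0.999, 0.0447, -0.0007], [0.0447, -0.999, -0.0001], [-0.0007, 0.0001, -1.0]]
[425.8, 146.6, 47.7, 48.6] 0.94 [140.  88. 166.]
[264.9, 161.2, 51.3, 50.3] 0.89 [136.  83. 161.]
[341.2, 167.4, 53.4, 51.7] 0.79 [76. 78. 70.]
[362.0, 70.2, 54.4, 59.7] 0.58 [211. 148.  80.]
stack guess [[339.43382652 164.3464864 ]]
```

View pics/wrist5.png

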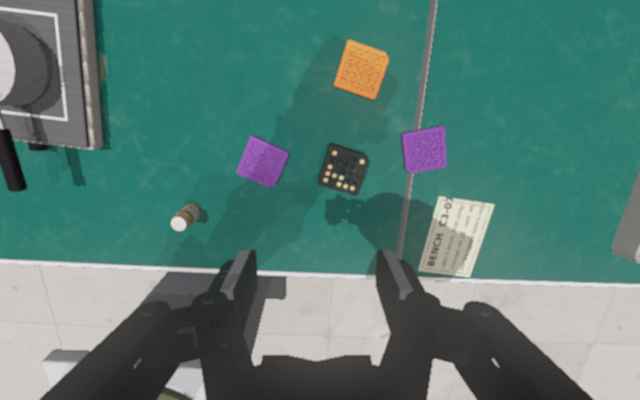

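The wrist view shows the black stack with gold chips at (342,168). The purple look-alikes are at (265,161) and (426,147), and the orange one is at (362,70). I'll move the camera right above the black stack for the close check.

Call:
move_arm(targets=[-0.01,0.004,0.02,0,0,0,-0.03,0.012,0.04,0,0,0,-0.05,0.02,0.07,0,0,0,-0.07,0.0243,0.09,0,0,0,-0.071,0.0243,0.1,0,0,0,-0.071,0.0243,0.1,0,0,0,-0.071,0.0243,0.1,0,0,0])

```text
time_s: 9.22
tcp_pos: [0.4171, -0.2939, 0.1543]
ee_rot: [[0.999, 0.05, 0.0], [0.05, -0.999, 0.001], [0.0, -0.001, -1.0]]
wrist_force: [0.9, -0.1, 0.6]
finger_gap: 0.06
grasp_force: 0.0
```

```bash
cat > tr.py <<'E'
from h import *
s=bot.get_state();im=bot.get_image('wrist');w=cam('wrist',s)
print(s['time_s'],s['tcp_pos'],np.round(s['ee_rot'],4).tolist())
for b in bot.regions_of('wrist','tray_top'):
    m=b['pixels'];r=cv2.minAreaRect(np.argwhere(m)[:,::-1].astype(np.float32))
    print(np.round(b['box']),b['conf'],im[m].mean(0).round(),np.round(r[0]),np.round(r[1]),round(r[2],1))
    print(pix2z(w,cv2.boxPoints(r),.0255)[:,:2].round(4).tolist(),pix2z(w,[r[0]],.0255).round(4))
E
python3 tr.py; python3 - <<'E'
from h import *
im=bot.get_image('wrist');u,v=proj(cam('wrist'),[.493,-.296,.0255])[0].astype(int);print(u,v)
y,x=max(v-70,0),u-80
print(x,y);cv2.imwrite('pics/c6.png',cv2.resize(im[y:y+140,x:x+180,::-1],None,fx=4,fy=4,interpolation=2))
E
```

```text
9.2167 [ 0.41714559 -0.29392411  0.15432823] [[0.9988, 0.0496, 0.0], [0.0496, -0.9988, 0.0008], [0.0001, -0.0008, -1.0]]
[327. 110.  75.  82.] 0.93 [72. 73. 66.] [328. 112.] [64. 65.] 18.4
[[0.4687, -0.2689], [0.5158, -0.2835], [0.5035, -0.3314], [0.4547, -0.3194]] [[ 0.4864 -0.3007  0.0255]]
[216. 102.  76.  82.] 0.85 [156.  96. 181.] [212. 104.] [67. 60.] 24.3
[[0.4766, -0.1739], [0.5179, -0.1964], [0.5001, -0.2429], [0.4569, -0.2223]] [[ 0.4885 -0.2089  0.0255]]
[365.   4.  23.   7.] 0.62 [171. 117.  61.] [364.   4.] [ 7. 23.] 90.0
[[0.5653, -0.3136], [0.5662, -0.3302], [0.5617, -0.3306], [0.5609, -0.314]] [[ 0.5635 -0.3221  0.0255]]
[445.  84.  63.  77.] 0.56 [143.  86. 169.] [447.  86.] [67. 65.] 84.3
[[0.5308, -0.3607], [0.538, -0.4087], [0.4903, -0.4238], [0.4825, -0.3729]] [[ 0.5111 -0.3913  0.0255]]
321 104
241 34
```

View pics/c6.png

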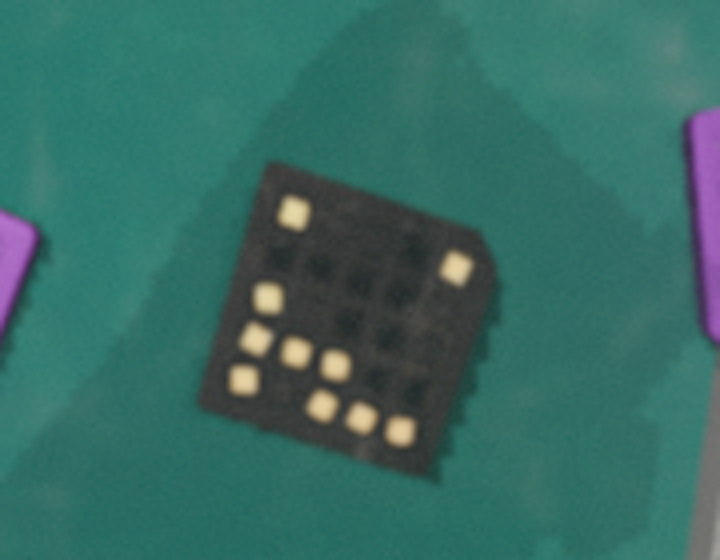

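The close crop confirms a black tray with gold chips and one chamfered corner, pockets up. Its corners in full pixels are about (308.5,74), (291,135), (350,154), (367,93). The fingers can close along image left-right, because the purple trays are only 8.5 mm high, well below the fingertips.

```bash
python3 - <<'E'
from h import *
w=cam('wrist');P=pix2z(w,[[308.5,74],[291,134.8],[349.8,154],[367.2,93.2]],.0255)[:,:2]
print(P.round(4),P.mean(0),np.linalg.norm(P-np.roll(P,1,0),axis=1))
e=np.array([P[0]-P[1],P[3]-P[2]]);print(np.degrees(np.arctan2(e[:,1],e[:,0])));e=np.array([P[0]-P[3],P[1]-P[2]]);print(np.degrees(np.arctan2(e[:,1],e[:,0]))-90)
E
```

```text
[[ 0.5151 -0.2846]
 [ 0.4683 -0.2724]
 [ 0.455  -0.3215]
 [ 0.5034 -0.3311]] [ 0.48545376 -0.3024056 ] [0.04794618 0.04837473 0.05082649 0.04931095]
[-14.66532556 -11.31571937]
[-14.10496236 -15.09714407]
```

Call:
move_arm(hand=0.068, targets=[0.015,0.003,0.01,0,0,0.1,0.035,0.006,0.02,0,0,0.2,0.055,0.009,0.04,0,0,0.294,0.0684,0.011,0.06,0,0,0.294,0.0684,0.011,0.075,0,0,0.294,0.0684,0.011,0.085,0,0,0.294,0.0684,0.011,0.085,0,0,0.294,0.0684,0.011,0.085,0,0,0.294])

```text
time_s: 10.03
tcp_pos: [0.485, -0.3026, 0.0696]
ee_rot: [[0.97, -0.243, -0.0], [-0.243, -0.97, 0.0], [-0.0, -0.0, -1.0]]
wrist_force: [0.7, -0.5, -0.1]
finger_gap: 0.0681
grasp_force: 0.0
```

```bash
python3 - <<'E'
from h import *
s=bot.get_state();im=bot.get_image('wrist');w=cam('wrist',s);cv2.imwrite('pics/wrist7.png',im[:,:,::-1])
print(s['time_s'],s['tcp_pos'],np.round(s['ee_rot'],4).tolist(),s['finger_gap'])
R=np.array(s['ee_rot']);c=np.array([.486,-.3015,.0255])
a=np.radians(-14);u=np.array([np.cos(a),np.sin(a),0]);v=np.array([-np.sin(a),np.cos(a),0])
print(proj(w,[c+.025*(i*u+j*v) for i,j in((1,1),(1,-1),(-1,-1),(-1,1))]).round())
# dark mask rows
hsv=cv2.cvtColor(im,cv2.COLOR_RGB2HSV)
green=(hsv[:,:,0]>70)&(hsv[:,:,0]<100)&(hsv[:,:,1]>110)
for r in range(150,290,12):
    row=~green[r];run=[];st=None
    for i,x in enumerate(row):
        if x and st is None: st=i
        if not x and st is not None:
            if i-st>6: run.append((st,i))
            st=None
    print(r,run)
E
```

```text
10.0333 [ 0.48503657 -0.30262716  0.06961576] [[0.9699, -0.2434, -0.0003], [-0.2434, -0.9699, 0.0002], [-0.0004, -0.0001, -1.0]] 0.06812662427672835
[[269. 196.]
 [356. 196.]
 [353. 273.]
 [273. 273.]]
150 [(408, 505)]
162 [(413, 509)]
174 [(417, 500)]
186 [(423, 474)]
198 [(271, 353), (434, 449), (557, 592)]
210 [(270, 356), (435, 451), (504, 524), (531, 618)]
222 [(133, 212), (270, 355), (437, 452), (504, 629)]
234 [(134, 215), (271, 354), (439, 453), (491, 633)]
246 [(135, 215), (272, 353), (441, 455), (485, 636)]
258 [(135, 215), (226, 246), (273, 353), (387, 407), (443, 456)]
270 [(135, 248), (273, 351), (386, 423), (444, 458), (468, 476), (486, 637)]
282 [(137, 248), (385, 430), (446, 459)]
```

Call:
move_arm(targets=[0.0007,-0.0013,0.01,0,0,0,0.0007,-0.0013,0.02,0,0,0,0.0007,-0.0013,0.028,0,0,0,0.0007,-0.0013,0.034,0,0,0,0.0007,-0.0013,0.037,0,0,0,0.0007,-0.0013,0.037,0,0,0,0.0007,-0.0013,0.037,0,0,0])

```text
time_s: 10.67
tcp_pos: [0.486, -0.3016, 0.0321]
ee_rot: [[0.97, -0.244, -0.0], [-0.244, -0.97, 0.0], [-0.0, -0.0, -1.0]]
wrist_force: [0.2, -0.2, 0.2]
finger_gap: 0.068
grasp_force: 0.0
```

Call:
move_arm(hand=0.044, targets=[0,0,0,0,0,0,0,0,0,0,0,0,0,0,0,0,0,0,0,0,0,0,0,0,0,0,0,0,0,0,0,0,0,0,0,0,0,0,0,0,0,0])

```text
time_s: 11.25
tcp_pos: [0.4863, -0.3018, 0.0331]
ee_rot: [[0.97, -0.244, 0.001], [-0.244, -0.97, -0.0], [0.001, 0.0, -1.0]]
wrist_force: [-1.3, 0.3, 5.6]
finger_gap: 0.0482
grasp_force: 62.1
```

Call:
move_arm(targets=[0,0,-0.002,0,0,0,0,0,-0.005,0,0,0,0,0,-0.01,0,0,0,0,0,-0.02,0,0,0,0,0,-0.035,0,0,0,0,0,-0.05,0,0,0,0,0,-0.06,0,0,0,0,0,-0.06,0,0,0])

```text
time_s: 11.92
tcp_pos: [0.4873, -0.3024, 0.095]
ee_rot: [[0.97, -0.244, 0.004], [-0.244, -0.97, -0.002], [0.004, 0.001, -1.0]]
wrist_force: [0.1, -0.2, 0.3]
finger_gap: 0.0481
grasp_force: 61.8
```

```bash
cat > runs.py <<'E'
from h import *
s=bot.get_state();im=bot.get_image('wrist');w=cam('wrist',s);cv2.imwrite('pics/w_%.0f.png'%(s['time_s']*100),im[:,:,::-1])
print(s['time_s'],s['tcp_pos'],np.round(s['ee_rot'],4).tolist(),s['finger_gap'],s['grasp_force'])
for b in bot.regions_of('wrist','tray_top'):
    m=b['pixels'];r=cv2.minAreaRect(np.argwhere(m)[:,::-1].astype(np.float32));print(np.round(b['box']),round(b['conf'],2),im[m].mean(0).round(),np.round(r[0]),np.round(r[1]),round(r[2],1))
E
python3 runs.py; python3 - <<'E'
from h import *
for n in('scene','side'):
    im=bot.get_image(n)
    for b in bot.regions_of(n,'tray_top'): print(n,np.round(b['box']),round(b['conf'],2),im[b['pixels']].mean(0).round())
s=bot.get_state();p=s['tcp_pos'];print(proj(cam('scene'),[p[0],p[1],p[2]-.01]),proj(cam('scene'),[.486,-.3015,.017]))
E
```

```text
11.9167 [ 0.48727213 -0.3024197   0.09495262] [[0.9699, -0.2436, 0.0036], [-0.2436, -0.9699, -0.0021], [0.004, 0.0012, -1.0]] 0.04806709351987553 61.754536628723145
[316. 263. 108.  99.] 0.92 [54. 55. 51.] [316. 264.] [ 97. 104.] 90.0
[292.  47.  81.  91.] 0.86 [235. 175.  98.] [290.  47.] [84. 90.] 1.1
[191. 239.  74.  71.] 0.78 [138.  83. 165.] [188. 239.] [73. 64.] 7.1
[440. 142.  91.  94.] 0.56 [158.  95. 186.] [442. 146.] [71. 81.] 64.7
scene [411. 269.  25.  17.] 0.85 [132.  81. 161.]
scene [343. 246.  23.  18.] 0.7 [113.  73. 138.]
scene [370. 235.  18.  17.] 0.62 [49. 54. 50.]
scene [402. 243.  26.  18.] 0.57 [214. 135.  77.]
side [339. 185.  19.   8.] 0.66 [102.  63. 131.]
side [347. 211.  21.  11.] 0.56 [101.  59. 129.]
[[373.01181314 232.45149187]] [[371.97356411 253.7939905 ]]
```

```bash
python3 - <<'E'
from h import *
im=bot.get_image('scene');c=cam('scene');hsv=cv2.cvtColor(im,cv2.COLOR_RGB2HSV)
a=np.radians(-14);u=np.array([np.cos(a),np.sin(a),0]);v=np.array([-np.sin(a),np.cos(a),0])
def box(cx,cy,z0,z1):
    return proj(c,[np.array([cx,cy,z])+.025*(i*u+j*v) for i in(-1,1) for j in(-1,1) for z in(z0,z1)])
for n,z0,z1 in(('stack2',0,.017),('stack1',0,.0085),('held1',.079,.0875),('held2',.0705,.0875)):
    q=box(.486,-.3015,z0,z1);print(n,q.min(0).round(1),q.max(0).round(1))
for col in (364,368,372,376,380):
    print(col,[(r,hsv[r,col].tolist()) for r in range(236,270,2)] if col==372 else [r for r in range(220,272) if hsv[r,col,1]<110 and hsv[r,col,2]<110])
E
```

```text
stack2 [357.9 245.9] [386.  267.7]
stack1 [357.9 248.6] [385.8 267.7]
held1 [358.7 222.9] [387.8 241.3]
held2 [358.6 222.9] [387.8 244.2]
364 [220, 221, 222, 223, 224, 225, 226, 227, 228, 229, 230, 231, 232, 233, 234, 235, 236, 251, 252, 253, 254, 255, 256, 257, 258, 259, 260, 261, 262, 263, 264, 265]
368 [220, 221, 222, 223, 224, 225, 226, 227, 228, 229, 230, 231, 232, 233, 234, 235, 236, 237, 238, 239, 248, 249, 250, 251, 252, 253, 254, 255, 256, 257, 258, 259, 260, 261, 262, 263, 264, 265, 266]
372 [(236, [60, 19, 41]), (238, [24, 27, 47]), (240, [120, 7, 37]), (242, [84, 107, 76]), (244, [85, 134, 112]), (246, [84, 119, 107]), (248, [23, 29, 80]), (250, [19, 50, 82]), (252, [60, 16, 48]), (254, [70, 18, 43]), (256, [80, 20, 38]), (258, [60, 6, 41]), (260, [21, 50, 66]), (262, [60, 10, 50]), (264, [60, 6, 42]), (266, [90, 19, 41]), (268, [85, 107, 67])]
376 [227, 228, 229, 230, 231, 232, 233, 234, 235, 236, 237, 238, 239, 240, 249, 250, 251, 252, 253, 254, 255, 256, 257, 258, 259, 260, 261, 262, 263, 264, 265, 266, 267]
380 [220, 221, 222, 223, 224, 225, 226, 227, 228, 229, 230, 231, 232, 233, 234, 235, 236, 237, 238, 239, 252, 253, 254, 255, 256, 257, 258, 259, 260, 261, 262, 263, 264, 269]
```

Held tray: its lower edge in the scene view is at row 240.5 (one tray predicts 241.3, two predict 244.2). The remaining pair is still at its place, so only the top tray came. Carrying it to the ring.

Call:
move_arm(targets=[0,0,-0.015,0,0,0,0,0,-0.035,0,0,0,-0.001,-0.005,-0.06,0,0,0,-0.003,-0.016,-0.08,0,0,-0.02,-0.006,-0.033,-0.095,0,0,-0.04,-0.011,-0.06,-0.105,0,0,-0.06,-0.017,-0.09,-0.105,0,0,-0.08,-0.022,-0.12,-0.105,0,0,-0.1,-0.0275,-0.15,-0.105,0,0,-0.12,-0.033,-0.18,-0.105,0,0,-0.14,-0.0385,-0.21,-0.105,0,0,-0.16,-0.044,-0.24,-0.105,0,0,-0.16])

```text
time_s: 13.27
tcp_pos: [0.5016, -0.0567, 0.1969]
ee_rot: [[0.996, -0.085, -0.001], [-0.085, -0.996, 0.0], [-0.001, -0.0, -1.0]]
wrist_force: [-0.3, 0.3, -0.9]
finger_gap: 0.0482
grasp_force: 61.9
```

```bash
python3 - <<'E'
from h import *
s=bot.get_state();R=np.array(s['ee_rot']);d=np.array([.52,.205,.2])-s['tcp_pos'];print(s['tcp_pos'],R[:,0],R.T@d,s['finger_gap'],s['grasp_force'])
E
```

```text
[ 0.50159183 -0.05668504  0.19690425] [ 9.96394454e-01 -8.48385545e-02 -7.14994473e-04] [-0.00386139 -0.26230334 -0.00309053] 0.048167065915856275 61.881455183029175
```

Call:
move_arm(targets=[0,-0.025,-0.003,0,0,0,0,-0.055,-0.003,0,0,0,-0.001,-0.085,-0.003,0,0,0,-0.002,-0.115,-0.003,0,0,0,-0.002,-0.145,-0.003,0,0,0,-0.003,-0.175,-0.003,0,0,0,-0.004,-0.205,-0.003,0,0,0,-0.004,-0.23,-0.003,0,0,0,-0.004,-0.25,-0.003,0,0,0,-0.004,-0.262,-0.003,0,0,0,-0.004,-0.262,-0.003,0,0,0,-0.004,-0.262,-0.003,0,0,0])

```text
time_s: 14.27
tcp_pos: [0.5203, 0.2026, 0.1998]
ee_rot: [[0.996, -0.086, -0.001], [-0.086, -0.996, -0.001], [-0.001, 0.001, -1.0]]
wrist_force: [-0.9, -0.9, -0.1]
finger_gap: 0.0482
grasp_force: 61.9
```

```bash
python3 runs.py; cat > ring.py <<'E'
from h import *
s=bot.get_state();im=bot.get_image('wrist');w=cam('wrist',s)
g=cv2.cvtColor(im,cv2.COLOR_RGB2GRAY).astype(float)
# fit ring: for each ray around a guess, take brightest pixel within +-7 mm of r=49mm
c=np.array([.5995,.206])
th=np.radians(np.arange(0,360,4));rr=np.arange(.040,.056,.0004)
for it in range(4):
    pts=[];
    for t in th:
        P=np.c_[c[0]+rr*np.cos(t),c[1]+rr*np.sin(t),0*rr+.03];q=proj(w,P)
        ok=(q[:,0]>0)&(q[:,0]<638)&(q[:,1]>0)&(q[:,1]<398)
        if not ok.all(): continue
        val=cv2.remap(g.astype(np.float32),q[:,0].astype(np.float32)[None],q[:,1].astype(np.float32)[None],1)[0]
        if val.max()-np.median(val)>40: pts.append(P[val.argmax(),:2])
    pts=np.array(pts)
    A=np.c_[2*pts,np.ones(len(pts))];x=np.linalg.lstsq(A,(pts**2).sum(1),rcond=None)[0]
    c=x[:2];r=np.sqrt(x[2]+c@c);res=np.abs(np.linalg.norm(pts-c,axis=1)-r)
    print(len(pts),c.round(4),r.round(4),res.max().round(4),np.median(res).round(4))
E
python3 ring.py; python3 - <<'E'
from h import *
for o in('ring_mark','dish','square_mark'): print(o,[(np.round(b['box']).tolist(),round(b['conf'],2)) for b in bot.boxes_of('wrist',o)])
print(proj(cam('wrist'),[[.5995,.206,.03],[.6485,.206,.03]]))
E
```

```text
14.2667 [0.52026112 0.20262636 0.19978567] [[0.9963, -0.0855, -0.0008], [-0.0855, -0.9963, -0.0011], [-0.0007, 0.0011, -1.0]] 0.048173721317455453 61.881033182144165
[314. 262. 105.  98.] 0.8 [60. 60. 55.] [315. 263.] [ 96. 104.] 90.0
90 [0.6007 0.2077] 0.0489 0.0005 0.0001
90 [0.6007 0.2077] 0.0489 0.0005 0.0001
90 [0.6007 0.2077] 0.0489 0.0005 0.0001
90 [0.6007 0.2077] 0.0489 0.0005 0.0001
ring_mark [([299.0, 99.0, 107.0, 116.0], 0.69)]
dish [([480.0, 143.0, 122.0, 204.0], 0.68)]
square_mark [([466.0, 96.0, 128.0, 124.0], 0.93)]
[[303.23157118  99.99989152]
 [297.58443859  41.08181718]]
```

```bash
python3 - <<'E'
from h import *
s=bot.get_state();R=np.array(s['ee_rot']);p=np.array(s['tcp_pos']);w=cam('wrist',s)
for ox in(-.002,0,.002):
  for z in (.0056,.0076,.0096):
    print(ox,z,proj(w,[p+R@[ox+.025,y,z] for y in(-.0246,.0246)]).round(1).tolist())
im=bot.get_image('wrist');g=cv2.cvtColor(im,6 if False else cv2.COLOR_RGB2GRAY)
print([(c,g[200:230:2,c].tolist()) for c in(290,315,340)]);print(g[235,255:275].tolist(),g[235,355:378].tolist())
print('move',R.T@(np.array([.6007,.2077,.052])-p))
E
```

```text
-0.002 0.0056 [[260.7, 226.6], [367.9, 226.6]]
-0.002 0.0076 [[261.4, 224.9], [367.3, 224.9]]
-0.002 0.0096 [[262.1, 223.3], [366.6, 223.3]]
0 0.0056 [[260.4, 222.5], [368.2, 222.6]]
0 0.0076 [[261.2, 220.9], [367.5, 220.9]]
0 0.0096 [[261.9, 219.3], [366.8, 219.4]]
0.002 0.0056 [[260.2, 218.4], [368.4, 218.5]]
0.002 0.0076 [[260.9, 216.9], [367.7, 216.9]]
0.002 0.0096 [[261.6, 215.3], [367.0, 215.4]]
[(290, [102, 104, 103, 102, 102, 99, 100, 101, 77, 44, 40, 49, 62, 63, 62]), (315, [102, 101, 101, 98, 101, 102, 100, 101, 79, 46, 42, 48, 63, 60, 60]), (340, [74, 75, 76, 75, 74, 77, 77, 79, 65, 39, 37, 47, 62, 63, 63])]
[103, 100, 100, 100, 102, 103, 102, 100, 89, 75, 63, 66, 64, 66, 67, 60, 63, 61, 55, 57] [195, 167, 112, 63, 60, 57, 62, 63, 64, 57, 56, 59, 60, 53, 60, 62, 62, 61, 60, 63, 63, 60, 60]
move [ 0.07922854 -0.01284277  0.14841608]
```

Call:
move_arm(targets=[0.012,-0.002,0.01,0,0,0,0.03,-0.005,0.025,0,0,0,0.05,-0.008,0.045,0,0,0,0.065,-0.011,0.07,0,0,0,0.075,-0.0125,0.095,0,0,0,0.08,-0.0128,0.115,0,0,0,0.08,-0.0128,0.13,0,0,0,0.08,-0.0128,0.14,0,0,0,0.08,-0.0128,0.146,0,0,0,0.08,-0.0128,0.148,0,0,0,0.08,-0.0128,0.148,0,0,0,0.08,-0.0128,0.148,0,0,0])

```text
time_s: 15.62
tcp_pos: [0.6017, 0.2094, 0.0533]
ee_rot: [[0.996, -0.086, 0.001], [-0.086, -0.996, 0.001], [0.001, -0.001, -1.0]]
wrist_force: [0.2, 0.3, 0.7]
finger_gap: 0.048
grasp_force: 61.9
```

Call:
move_arm(targets=[0,0,0.001,0,0,0,0,0,0.002,0,0,0,0,0,0.003,0,0,0,0,0,0.004,0,0,0,0,0,0.004,0,0,0])

```text
time_s: 16.03
tcp_pos: [0.6012, 0.2091, 0.0482]
ee_rot: [[0.996, -0.086, -0.0], [-0.086, -0.996, -0.0], [-0.0, 0.0, -1.0]]
wrist_force: [0.8, -0.0, -1.5]
finger_gap: 0.048
grasp_force: 61.9
```

Call:
move_arm(targets=[0,0.0014,0,0,0,0,0,0.0014,0.0004,0,0,0,0,0.0014,0.0008,0,0,0,0,0.0014,0.0012,0,0,0,0,0.0014,0.0012,0,0,0])

```text
time_s: 16.45
tcp_pos: [0.6011, 0.2077, 0.047]
ee_rot: [[0.996, -0.086, -0.0], [-0.086, -0.996, -0.0], [-0.0, 0.0, -1.0]]
wrist_force: [0.1, 0.7, -1.1]
finger_gap: 0.0478
grasp_force: 61.9
```

Call:
move_arm(targets=[0,0,0.0003,0,0,0,0,0,0.0006,0,0,0,0,0,0.0006,0,0,0])

```text
time_s: 16.7
tcp_pos: [0.6011, 0.2077, 0.0464]
ee_rot: [[0.996, -0.086, -0.0], [-0.086, -0.996, -0.0], [-0.0, 0.0, -1.0]]
wrist_force: [-0.1, 0.6, -0.2]
finger_gap: 0.0478
grasp_force: 61.9
```

Call:
move_arm(targets=[0,0,0.0003,0,0,0,0,0,0.0005,0,0,0,0,0,0.0005,0,0,0])

```text
time_s: 16.95
tcp_pos: [0.6012, 0.2078, 0.0461]
ee_rot: [[0.996, -0.086, 0.0], [-0.086, -0.996, 0.0], [0.0, -0.0, -1.0]]
wrist_force: [-1.2, -1.3, 2.2]
finger_gap: 0.0477
grasp_force: 62.1
```

Call:
move_arm(targets=[0,0,0.0003,0,0,0,0,0,0.0005,0,0,0,0,0,0.0005,0,0,0])

```text
time_s: 17.2
tcp_pos: [0.6012, 0.2078, 0.0462]
ee_rot: [[0.996, -0.086, 0.0], [-0.086, -0.996, 0.0], [0.0, -0.0, -1.0]]
wrist_force: [-2.1, -0.8, 5.9]
finger_gap: 0.048
grasp_force: 62.6
```

Contact is confirmed at 5.9 N with the TCP at 46 mm, as expected. Releasing.

Call:
move_arm(hand=0.066, targets=[0,0,0,0,0,0,0,0,0,0,0,0,0,0,0,0,0,0,0,0,0,0,0,0,0,0,0,0,0,0,0,0,0,0,0,0,0,0,-0.008,0,0,0,0,0,-0.02,0,0,0,0,0,-0.045,0,0,0,0,0,-0.08,0,0,0])

```text
time_s: 18.03
tcp_pos: [0.5997, 0.2073, 0.1251]
ee_rot: [[0.996, -0.086, -0.004], [-0.086, -0.996, -0.002], [-0.004, 0.002, -1.0]]
wrist_force: [0.4, 1.1, 0.1]
finger_gap: 0.0661
grasp_force: 0.0
```

Call:
move_arm(targets=[-0.02,0,-0.03,0,0,0,-0.05,0,-0.06,0,0,0,-0.08,0,-0.08,0,0,0,-0.1,0.02,-0.09,0,0,0,-0.1,0.04,-0.09,0,0,0,-0.1,0.04,-0.09,0,0,0,-0.1,0.04,-0.09,0,0,0])

```text
time_s: 18.62
tcp_pos: [0.4983, 0.1756, 0.2173]
ee_rot: [[0.996, -0.088, 0.002], [-0.088, -0.996, 0.001], [0.002, -0.001, -1.0]]
wrist_force: [0.0, 0.0, 0.2]
finger_gap: 0.0659
grasp_force: 0.0
```

```bash
python3 runs.py; python3 ring.py; python3 - <<'E'
from h import *
s=bot.get_state();w=cam('wrist',s);im=bot.get_image('wrist')
def fit(P):
    A=np.c_[2*P,np.ones(len(P))];x=np.linalg.lstsq(A,(P**2).sum(1),rcond=None)[0];return x[:2],np.sqrt(x[2]+x[:2]@x[:2])
for b in bot.regions_of('wrist','tray_top'):
    m=b['pixels'];r=cv2.minAreaRect(np.argwhere(m)[:,::-1].astype(np.float32));Q=pix2z(w,cv2.boxPoints(r),.0385)[:,:2];print('tray',Q.mean(0),np.linalg.norm(Q-np.roll(Q,1,0),axis=1),im[m].mean(0))
# dish rim: bright rim fit
g=cv2.cvtColor(im,cv2.COLOR_RGB2GRAY)
c0=np.array([.5875,.0577]);ang=np.radians(np.r_[0:150:5,215:360:5]);rr=np.arange(.034,.048,.0004)
for it in range(3):
    pts=[]
    for t in ang:
        P=np.c_[c0[0]+rr*np.cos(t),c0[1]+rr*np.sin(t),0*rr+.074];q=proj(w,P).astype(np.float32)
        if not((q>0).all() and (q[:,0]<638).all() and (q[:,1]<398).all()):continue
        v=cv2.remap(g,q[:,0][None],q[:,1][None],1)[0];pts.append(P[v.argmax(),:2])
    pts=np.array(pts);c0,r=fit(pts);res=np.abs(np.linalg.norm(pts-c0,axis=1)-r);k=res<np.median(res)*2.5;c0,r=fit(pts[k]);print('dish',len(pts),k.sum(),c0.round(4),r.round(4),np.median(res).round(4))
E
```

```text
18.6167 [0.49831923 0.17557715 0.21728258] [[0.9961, -0.0879, 0.0024], [-0.0879, -0.9961, 0.0008], [0.0024, -0.001, -1.0]] 0.06592701220565944 0.0
[269.  74.  59.  61.] 0.56 [88. 86. 79.] [272.  76.] [57. 57.] 0.0
[628. 156.  23.  47.] 0.55 [111.  76. 138.] [629. 155.] [42. 20.] 90.0
90 [0.6006 0.2078] 0.0489 0.0005 0.0001
90 [0.6007 0.2078] 0.0489 0.0005 0.0001
90 [0.6006 0.2078] 0.0489 0.0005 0.0001
90 [0.6007 0.2078] 0.0489 0.0005 0.0001
tray [ 0.49715891 -0.13945503] [0.03898357 0.01844426 0.0392801  0.01916812] [105.80361757  75.47286822 132.86563307]
dish 59 53 [0.5912 0.0566] 0.0389 0.0017
dish 59 54 [0.5911 0.0572] 0.0397 0.0019
dish 59 55 [0.5919 0.0565] 0.0389 0.0019
```

```bash
python3 - <<'E'
from h import *
s=bot.get_state();w=cam('wrist',s);im=bot.get_image('wrist');g=cv2.cvtColor(im,cv2.COLOR_RGB2GRAY)
print('tray net',pix2z(w,[[272,76],[269,74]],.0385).round(4))
a=np.radians(-4.9);u=np.array([np.cos(a),np.sin(a)]);v=np.array([-u[1],u[0]]);c=np.array([.6007,.2078])
t=np.arange(-.035,.035,.001)
for nm,d in(('x',u),('y',v)):
    off=v if nm=='x' else u
    for o in(-.015,.0,.015):
        q=proj(w,np.c_[c+off*o+t[:,None]*d,0*t+.0385]).astype(np.float32);val=cv2.remap(cv2.GaussianBlur(g,(3,3),0),q[:,0][None],q[:,1][None],1)[0].astype(int);dk=t[val<85];gr=np.diff(val)
        print(nm,o,'edges',t[gr[:25].argmin()],t[45+gr[45:].argmax()+1],dk.min() if len(dk) else 0,dk.max() if len(dk) else 0)
for b in bot.regions_of('wrist','dish')[:1]:
    m=b['pixels'].astype(np.uint8);m=cv2.morphologyEx(m,cv2.MORPH_OPEN,cv2.getStructuringElement(2,(41,41)));P=np.argwhere(m)[:,::-1].astype(np.float32)
    print('dish',b['conf'],cv2.boundingRect(P.astype(np.int32)),proj(w,np.c_[np.array([.5877,.0579])+.042*np.c_[np.cos(np.arange(0,6.3,.1)),np.sin(np.arange(0,6.3,.1))],np.full(63,.074)]).min(0),proj(w,np.c_[np.array([.5877,.0579])+.042*np.c_[np.cos(np.arange(0,6.3,.1)),np.sin(np.arange(0,6.3,.1))],np.full(63,.074)]).max(0))
b=bot.boxes_of('wrist','square_mark')[0];print(b['box'],b['conf'])
S=c-.15*v;q=np.array([S+.052*(i*u+j*v) for i,j in((1,1),(1,-1),(-1,-1),(-1,1))]);print('sq centre',S,proj(w,np.c_[q,np.full(4,.03)]).round(0).tolist())
E
```

```text
tray net [[0.6003 0.2082 0.0385]
 [0.6022 0.2107 0.0385]]
x -0.015 edges -0.015999999999999986 0.01400000000000004 -0.024999999999999994 0.023000000000000048
x 0.0 edges -0.014999999999999986 0.02500000000000005 -0.024999999999999994 0.023000000000000048
x 0.015 edges -0.014999999999999986 0.01400000000000004 -0.024999999999999994 0.023000000000000048
y -0.015 edges -0.015999999999999986 0.01400000000000004 -0.026999999999999996 0.023000000000000048
y 0.0 edges -0.027999999999999997 0.01400000000000004 -0.026999999999999996 0.023000000000000048
y 0.015 edges -0.015999999999999986 0.01400000000000004 -0.025999999999999995 0.023000000000000048
dish 0.77 (391, 15, 114, 114) [401.32614083  14.22695193] [505.85041801 126.14639481]
[435.2, 74.4, 125.4, 124.5] 0.92
sq centre [0.58788746 0.05834821] [[381.0, 14.0], [497.0, 15.0], [479.0, 133.0], [375.0, 133.0]]
```

```bash
python3 -c "
from station import bot
print(bot.hand_in())"
```

```text
the job is handed in; nothing more can be done
None
```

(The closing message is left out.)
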